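# Free a jammed locating block from a parcel platform

## Task

Turn the black hand nut on the parcel platform a quarter turn anticlockwise to its stop, so that its brass tab swings off the jammed yellow block. Without pulling the block up, rock it right over to one side and then to the other until both red catches are pushed right out. Then lift it and finish while holding it in the gripper, upright and still, a couple of centimetres above the red catches and straight over its seat; leave the other things where they are.

Things in the scene. Friction and masses are not known exactly. Their poses are not given: they have to be found in the camera images.
- block_grip (a point): Centre of the grip stem of the loose yellow locating block (106 mm tall, about 0.2 kg), 88 mm above the block's underside. The stem, black-banded, is 22 mm thick along block x (grip it this way) and 20 mm along block y, from 62 to 106 mm above the underside; below it the body is 26 (x) by 36 mm (y). At the start the block's axes are the seat's.
- seat_mid (a point): Aluminium seat on the fixed white parcel platform (240 x 360 x 18 mm). This point, 30 mm above the table, is where the middle of the seated block's underside rests. x along the block's cross pin, y from the block to the hand nut (the rocking direction), z up. The red catches' tops, the highest parts near the block, are 56 mm above it.
- block: The same block; origin at the centre of its underside. A steel cross pin along x, 15 mm above the underside, lies in open notches: the block rocks about it to +y or -y, up to 0.18 rad each way, with some 10 N sideways at the stem. Lugs low on its y sides are trapped under the red catches: pulled straight up it jams.
- seat: Platform and seat together, with catches and nut; origin on the table surface 30 mm below seat_mid, same axes.
- catch_a (a joint): Red sliding catch on the seat's +y side, 18 mm wide. Metres: 0 to 0.001 at the start (gripping), growing outwards (+y) to its stop at 0.007. It has 12 N of friction and stays where pushed. The block leaning to +y pushes it out, about 6.5 mm at 0.18 rad; from 0.0046 on, the lug on that side is free.
- catch_b (a joint): The like red catch on the seat's -y side; grows outwards (-y) to 0.007, pushed by leaning the block to -y; free at 0.0046 or more.
- nut (a joint): Captive hand nut, rad: 0 to 0.12 at the start (brass tab over the block's shoulder, pointing to seat -y), growing anticlockwise seen from above to its stop at 1.6; about 0.08 N m of friction, stays where left. From 1.25 on the tab counts as swung clear.
- nut_grip (a point): Centre of the nut's black grip bar, on the nut's axis, 85 mm from seat_mid along +y and 85 mm above it. The bar is 44 mm long, 12 mm wide, 24 mm tall; at joint value q its length lies along seat y turned anticlockwise by q; grip it across its width. The brass tab below is 6 mm thick, 14 mm wide and reaches 72 mm out.
- parcel: Carton 110 x 85 x 50 mm lying on the platform beyond the nut; leave it.
- tape_roll: Brown tape roll, 90 mm across, 48 mm tall, standing on the platform beside the seat; leave it.
- small_parcel: Carton 130 x 100 x 60 mm; leave it.
- code_scanner: Black and grey hand scanner, about 175 mm long, lying down; leave it.
- mug: White mug, 80 mm across, 95 mm tall; leave it.
- stapler: Blue and black stapler, 130 mm long; leave it.
Not all that is in view belongs to the job. There is more than one size of the block; the job needs the smallest.

How it is judged (in metres and radians):
On the way, in this order (a step that is already met when the one before it is completed fails the run):
1. the hand nut is turned until its tab is clear, the block still seated (value of joint nut above 1.25 rad and z of block_grip in the frame of seat_mid below 0.096 m), for 0.2 s.
2. the seated block is rocked over to one side until the catch there is pushed out (value of joint any of catch_a, catch_b above 0.0046 m and angle between block_grip's own z axis and vertical above 0.09 rad and z of block_grip in the frame of seat_mid below 0.096 m), for 0.1 s.
3. the seated block is rocked to the other side until that catch is pushed out too (value of joint each of catch_a, catch_b above 0.0046 m and angle between block_grip's own z axis and vertical above 0.09 rad and z of block_grip in the frame of seat_mid below 0.096 m), for 0.1 s.
At the end, for the whole second after the job is handed in: Fingers hold the block still, upright (0.2 rad), its underside 3 to 60 mm above the red catches' tops, within 30 mm of straight over the seat, clear of the seat; nut at 1.25 rad or more, both catches out 4.6 mm or more, bystanders moved under 30 mm (value of joint nut above 1.25 rad and value of joint each of catch_a, catch_b above 0.0046 m and z of block_grip in the frame of seat_mid between 0.147 and 0.204 m and horizontal distance between block_grip and seat_mid below 0.03 m and angle between block_grip's own z axis and vertical below 0.2 rad and linear speed of block below 0.03 m/s and contact force between block and the fingers above 1 N and contact force between block and seat below 0.1 N and distance of each of parcel, tape_roll, small_parcel, code_scanner, mug, stapler from where it was at the start of the episode below 0.03 m); the arm keeps its last pose, push and grip.
It fails at once if a bystander is knocked about (moved over 4 cm) (distance of any of parcel, tape_roll, small_parcel, code_scanner, mug, stapler from where it was at the start of the episode above 0.04 m).
It fails at once if the block is pulled up before both catches are out (not (value of joint each of catch_a, catch_b above 0.0046 m) and z of block_grip in the frame of seat_mid above 0.105 m).
It also fails if it takes over 48 s, if anything falls off the work surface, if the arm or the gripper's body presses on something with over 40 N, if the wrist force passes 120 N, or if a joint passes its speed limit or range.

## Robot

A 6-joint arm with a two-finger parallel gripper is mounted at the origin on the work surface. World frame = base frame: x ahead of the robot, y to its left, z up, the work surface at z = 0. Lengths are in m, angles in degrees, forces in N, time in s.
With the tool pointing down it reaches from about 0.35 to 0.875 m from the base axis. Payload 4.2 kg.
Tool frame: the origin (TCP) lies midway between the tips of the shut fingers; the grasp point (between the pads) lies 19 mm behind it; z points along the fingers, y is the line along which they close (so a half turn about z gives the same grasp; the last joint's range is limited). The gripper opens to 87 mm and grips with 3 to 60 N. Pads are 19 mm wide; open, the fingers measure 117 mm over their backs; the gripper's body (75 mm by 190 mm) begins 51 mm behind the grasp point.
Start: joints at [-57.72, 22.042, 0.453, 0, -68.411, -14.817], TCP at [0.188, -0.596, 0.223] pointing down, gripper open.
Joint ranges: [-179.83, 179.83], [-69.29, 118.12], [-61.27, 80.66], [-181.25, 117.63], [-171.15, -9.14], [-177.46, 177.46]. Speed limits (degrees/s): [159.86, 159.86, 180, 180, 180, 180].

## Interface

Orientations are given as a 3x3 rotation matrix whose columns are the frame's x, y, z axes.
In Python, from station import r, cams gives the robot as it stands.
- The arm moves only by the tool play_rows, never from a script. Its argument "commands" is text: rows parted by semicolons, each of 6 numbers parted by spaces: the shift along the world's x, y, z normalised to -1 to 1, where 1 is 30 mm, then the turn, a rotation vector about the world's x, y, z normalised to -1 to 1, where 1 is 0.15 rad. A call has 1 to 20 rows; each row shifts and turns the commanded pose from where the row before left it; what a row does not reach is not made up. A row lasts 1/10 s, in which the tool goes at most 50 mm and 8.59 degrees, less where a joint would pass 70% of its speed; a pose out of reach is approached as far as the arm can. A call with a number of a shift or a turn outside -1 to 1 is refused whole. A call with a gripper value outside its range is refused whole. "grip" is the finger opening in mm, from 0 to 87, set as the call begins (left out, the last holds). The fingers move at their own pace and stop on an object; the grip force is fixed at half the most. Time passes only in rows, so rows that do not move let the fingers close. It gives the time, the measured TCP pose, the force, the opening and the grip force at its end, in the units of the state.
- r.sense(): the state, without advancing time (a new reading comes with each control period).
- cams.capture(name): name is "scene" or "top"; returns (picture, depth): 480x640x3 uint8, blue, green, red; 480x640 float32, m along the optical axis (not along the pixel's ray), 0 where there is no reading.
- cams.camera_info(name): a dict with "mtx" (3x3 intrinsics, pixels), "R" (3x3) and "t" (3): a world point X has camera coordinates R X + t. Camera axes: x right, y down, z forward; pixel columns grow to the right and rows downward; lengths in m; the calibration is good to about 2 mm. A picture is of the moment at which its call begins. camera_info takes no time and is no camera call.
- r.finish_job(): hands the job in; it is judged then, once.
The state is a dict: "time_s": time; "joints": joint angles; "joint_velocities": joint speeds; "effort": joint torques, N m; "tcp_pos": TCP position; "ee_rot": TCP orientation; "wrist_force": force on the tool from outside, world axes, zero at the start; "moment": the same for the moment, N m; "gripper_width": opening from 0.0 (shut) to 1.0 (fully open); "gripper_force": force on a finger pad.
Only numpy, scipy, OpenCV 4.12 (cv2) and the standard library are available. Lean on these libraries where they do the work, as an engineer would, in place of code of your own. Each camera call takes 0.05 s, during which the arm holds its last target. There are 200 camera calls.

## Working session

There is one attempt and no reset: what is moved stays moved. The work goes in short steps, Python scripts to look and compute and a tool call to move; the robot and the scene stay as the last step left them, time stands still between calls to the robot, and variables do not carry over. Pictures are saved under pics/ and viewed, at most 10 in all, crops included, and the job is handed in when it is done.

Besides the shell and the picture viewer there is one more tool, called after "Call:" as name(argument=value, ...), one argument or row to a line, values as JSON. play_rows: Moves the arm, as the interface text tells. Scaled input: -1 to 1 covers 30 mm each way for a shift and 0.15 rad each way for a turn. Its arguments: {"type":"object","properties":{"commands":{"type":"string"},"grip":{"type":"number"}},"required":["commands"]}

```bash
mkdir -p pics; python3 - <<'E'
from station import r,cams
import cv2,numpy as np
for n in("scene","top"):
    p,d=cams.capture(n); cv2.imwrite(f"pics/{n}0.png",p); np.savez(f"{n}0.npz",p=p,d=d)
    i=cams.camera_info(n); print(n,np.round(-np.array(i["R"]).T@i["t"],3),np.round(i["mtx"],1).tolist())
print(r.sense())
E
```

```text
scene [1.036 0.147 0.972] [[453.1, 0.0, 317.7], [0.0, 453.1, 236.3], [0.0, 0.0, 1.0]]
top [0.229 0.057 1.631] [[543.8, 0.0, 323.1], [0.0, 543.8, 240.3], [0.0, 0.0, 1.0]]
{'time_s': 0.1, 'joints': array([-5.77189005e+01,  2.20859420e+01,  3.86175752e-01, -2.51743081e-02,
       -6.84096006e+01, -1.48167091e+01]), 'joint_velocities': array([-0.04893342, -0.134689  ,  0.16312783,  0.02076013, -0.06380002,
       -0.06125693]), 'effort': array([-3.06790180e-04, -3.91689670e+01,  1.87935591e+01,  4.23191249e+00,
        1.34795706e-02, -6.67993686e-05]), 'tcp_pos': array([ 0.18742422, -0.59566774,  0.22156392]), 'ee_rot': array([[-9.53952251e-01, -2.99957744e-01, -6.74025181e-04],
       [-2.99958487e-01,  9.53950497e-01,  1.83194594e-03],
       [ 9.34802831e-05,  1.94976853e-03, -9.99998095e-01]]), 'wrist_force': array([ 0.08836667, -0.30727455,  0.46230833]), 'moment': array([-0.00929897,  0.03113476,  0.01197322]), 'gripper_force': 0.0, 'gripper_width': 0.9984982432053428}
```

View pics/scene0.png

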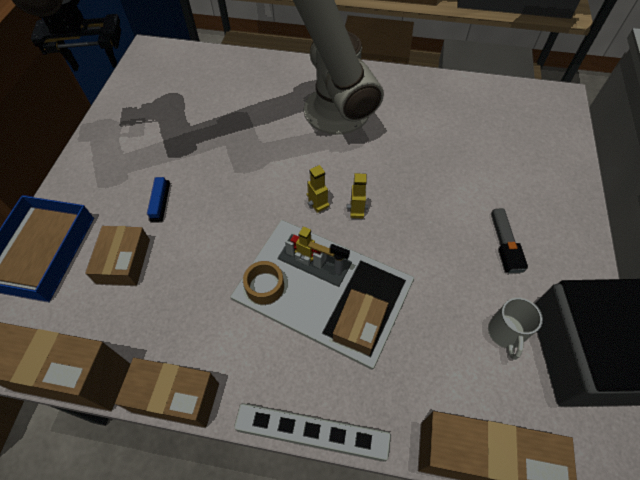

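View pics/top0.png

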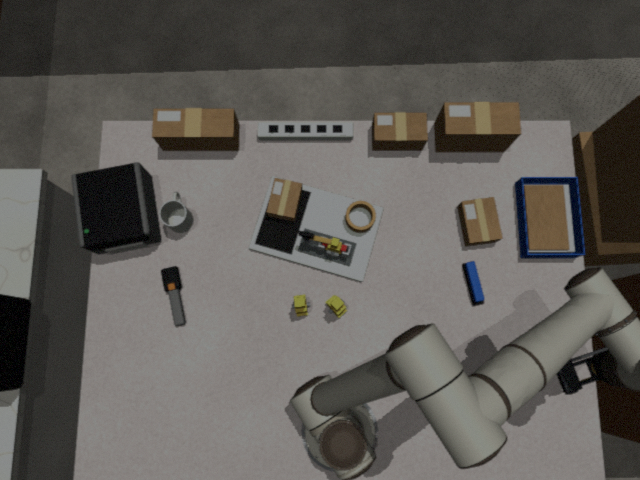

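The platform is ahead of the robot. The jammed block is at about scene (305,240) and top (335,243), and the nut is at about scene (340,252) and top (307,236). The two larger yellow blocks stand free, nearer the base. I'll enlarge both crops.

```bash
python3 - <<'E'
import cv2,numpy as np
a=np.load("scene0.npz")["p"][215:295,265:365]; b=np.load("top0.npz")["p"][215:275,285:375]
a=cv2.resize(a,(800,640))[:, :]; b=cv2.resize(b,(720,480),interpolation=cv2.INTER_CUBIC)
a=cv2.resize(a,(750,600)); cv2.imwrite("pics/a.png",np.clip(a*1.6,0,255)); cv2.imwrite("pics/b.png",np.clip(b*1.6,0,255))
E
```

```text
[ WARN:0@0.079] global loadsave.cpp:1063 imwrite_ Unsupported depth image for selected encoder is fallbacked to CV_8U.
```

View pics/a.png

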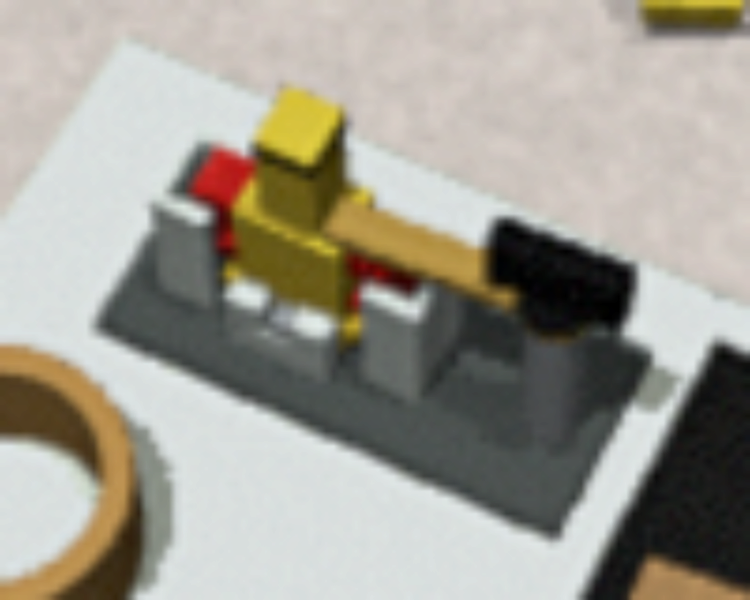

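View pics/b.png

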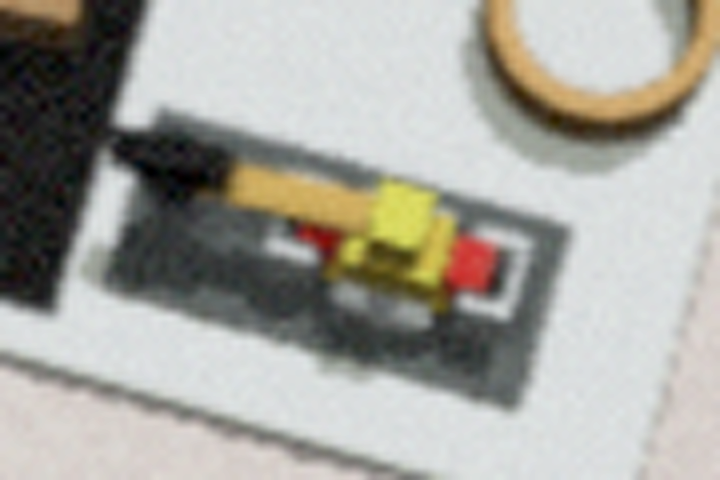

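The enlarged crops show these pixels:

| Feature | Scene | Top |
|---|---|---|
| Block top face centre | (305.0,231.9) | (335.6,241.3) |
| Nut bar top centre | (340.3,248.7) | (306.3,234.6) |
| Base plate far edge ends | – | (305,228.8) to (356.3,243.8) |

The tab lies over the shoulder.

```bash
cat > h.py <<'E'
from station import r,cams
import cv2,numpy as np
def P(n):
    i=cams.camera_info(n); return np.array(i["mtx"]),np.array(i["R"]),np.array(i["t"]).ravel()
def ray(n,uv):
    K,R,t=P(n); d=R.T@np.linalg.solve(K,[uv[0],uv[1],1.]); return -R.T@t,d
def onz(n,uv,z):
    c,d=ray(n,uv); return c+d*(z-c[2])/d[2]
def tri(us,ut):
    (a,d),(b,e)=ray("scene",us),ray("top",ut)
    s=np.linalg.lstsq(np.c_[d,-e],b-a,rcond=None)[0]; p,q=a+s[0]*d,b+s[1]*e
    return (p+q)/2,np.linalg.norm(p-q)
E
python3 - <<'E'
from h import *
np.set_printoptions(precision=4,suppress=True)
B=tri((305,231.9),(335.6,241.3));N=tri((340.3,248.7),(306.3,234.6));print("block top",B,"nut top",N)
print("dist",np.linalg.norm((N[0]-B[0])[:2]))
for n,b,u in(("scene",(305,231.9),(340.3,248.7)),("top",(335.6,241.3),(306.3,234.6))):
    p,q=onz(n,b,.136),onz(n,u,.127); print(n,p,q,np.linalg.norm((q-p)[:2]),np.degrees(np.arctan2(*(q-p)[1::-1])))
    D=np.load(n+"0.npz")["d"]; print(D[int(b[1]),int(b[0])],D[int(u[1]),int(u[0])])
# platform / plate edge direction
g=np.load("top0.npz")["p"]
for a,b in(((305,228.8),(356.3,243.8)),):
    p,q=onz("top",a,.03),onz("top",b,.03);print("plate edge dir",np.degrees(np.arctan2(*(p-q)[1::-1])),np.linalg.norm(p-q))
h=cv2.cvtColor(g,cv2.COLOR_BGR2HSV); m=((h[...,1]<45)&(h[...,2]>120)).astype(np.uint8)
for n in("scene","top"):
    g=np.load(n+"0.npz")["p"]; h=cv2.cvtColor(g,cv2.COLOR_BGR2HSV).astype(int)
    m=((abs(h[...,0]-28)<5)&(h[...,1]>140)&(h[...,2]>140)).astype(np.uint8)
    k,l,s,c=cv2.connectedComponentsWithStats(m)
    print(n,[(s[i].tolist(),c[i].round(1).tolist()) for i in range(1,k) if s[i,4]>8 and 180<c[i][1]<260])
# platform edges in top
bright=(g.min(2)>140).astype(np.uint8); 
E
```

```text
block top (array([0.5267, 0.0112, 0.1307]), np.float64(0.004802484028989753)) nut top (array([0.5486, 0.0936, 0.1198]), np.float64(0.004192812564852221))
dist 0.0852691674945924
scene [0.5296 0.0144 0.136 ] [0.5525 0.0961 0.127 ] 0.08484188846049578 74.35412780598496
0.9887525 0.97722346
top [0.526 0.009 0.136] [0.5473 0.0913 0.127 ] 0.08505972529801148 75.52933244532194
1.5264049 1.5355849
plate edge dir 73.24080432690572 0.16081951276579864
scene []
top []
```

The distance (85 mm) and direction (seat y at about 75° in world) match the text. Heights read about 5 mm low, which fits the calibration. The block is at about (0.528,0.012) and the nut at about (0.550,0.094). I'll move above the nut with the tool y at about 167°.

Call:
play_rows(
  commands="0.5 0.96 0 0 0 0.29;0.5 0.96 0 0 0 0.29;0.5 0.96 0 0 0 0.29;0.5 0.96 0 0 0 0.29;0.5 0.96 0 0 0 0.29;0.5 0.96 0 0 0 0.29;0.5 0.96 0 0 0 0.29;0.5 0.96 0 0 0 0.29;0.5 0.96 0 0 0 0.29;0.5 0.96 0 0 0 0.29;0.5 0.96 0 0 0 0.29;0.5 0.96 0 0 0 0.29;0.5 0.96 0 0 0 0.29;0.5 0.96 0 0 0 0.29;0.5 0.96 0 0 0 0.29;0.5 0.96 0 0 0 0.29;0.5 0.96 0 0 0 0.29;0.5 0.96 0 0 0 0.29;0.5 0.96 0 0 0 0.29;0.5 0.96 0 0 0 0.29",
  grip=45,
)

```text
time_s: 2.1
tcp_pos: [0.4877, -0.0189, 0.2223]
ee_rot: [[-0.384, -0.923, -0.001], [-0.923, 0.384, 0.0], [0.0, 0.001, -1.0]]
wrist_force: [-0.0, -0.0, 0.2]
gripper_width: 0.513
gripper_force: 0.0
```

Call:
play_rows(
  commands="0.5 0.96 0 0 0 0.29;0.5 0.96 0 0 0 0.29;0.5 0.96 0 0 0 0.29;0.5 0.96 0 0 0 0.29;0 0 0 0 0 0;0 0 0 0 0 0",
)

```text
time_s: 2.7
tcp_pos: [0.5472, 0.0954, 0.2216]
ee_rot: [[-0.22, -0.976, -0.002], [-0.976, 0.22, -0.001], [0.001, 0.002, -1.0]]
wrist_force: [0.2, -0.7, 0.1]
gripper_width: 0.516
gripper_force: 0.0
```

Call:
play_rows(
  commands="0.1 -0.05 -0.7 0 0 0;0 0 -0.7 0 0 0;0 0 -0.7 0 0 0;0 0 -0.7 0 0 0;0 0 -0.6 0 0 0;0 0 -0.5 0 0 0;0 0 0 0 0 0",
)

```text
time_s: 3.4
tcp_pos: [0.5484, 0.0918, 0.1035]
ee_rot: [[-0.222, -0.975, -0.005], [-0.975, 0.222, -0.002], [0.003, 0.005, -1.0]]
wrist_force: [-0.8, 0.7, -0.6]
gripper_width: 0.52
gripper_force: 0.0
```

Call:
play_rows(
  commands="0 0 0 0 0 0;0 0 0 0 0 0;0 0 0 0 0 0;0 0 0 0 0 0;0 0 0 0 0 0;0 0 0 0 0 0",
  grip=4,
)

```text
time_s: 4.0
tcp_pos: [0.5502, 0.0937, 0.106]
ee_rot: [[-0.22, -0.975, -0.001], [-0.975, 0.22, 0.0], [-0.0, 0.001, -1.0]]
wrist_force: [-3.6, 1.4, 3.4]
gripper_width: 0.134
gripper_force: 30.0
```

```bash
python3 - <<'E'
from h import *
p,_=cams.capture("scene"); cv2.imwrite("pics/c.png",cv2.resize(p[180:300,240:400],(800,600)))
print(r.sense()["moment"],r.sense()["wrist_force"])
E
```

```text
[ 0.44349895  0.96350202 -0.08963428] [-3.41563223  1.63804291  3.78388916]
```

View pics/c.png

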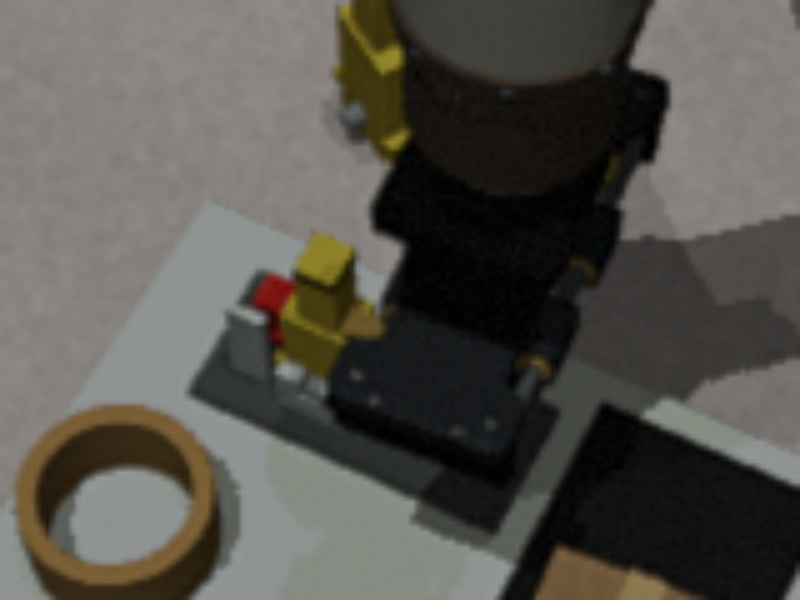

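The bar is gripped (opening 11.7 mm, expected 12), and the picture shows the nut inside the gripper at about (430,380). Next I'll turn it anticlockwise.

Call:
play_rows(
  commands="0 0 0 0 0 0.5;0 0 0 0 0 0.7;0 0 0 0 0 0.7;0 0 0 0 0 0.7;0 0 0 0 0 0.7;0 0 0 0 0 0.7;0 0 0 0 0 0.7;0 0 0 0 0 0.7;0 0 0 0 0 0.6;0 0 0 0 0 0",
)

```text
time_s: 5.05
tcp_pos: [0.5505, 0.0937, 0.1059]
ee_rot: [[0.628, -0.779, 0.0], [-0.779, -0.628, 0.0], [0.0, -0.0, -1.0]]
wrist_force: [-1.8, 1.7, 4.1]
gripper_width: 0.138
gripper_force: 30.0
```

```bash
python3 - <<'E'
from h import *
s=r.sense();print(s["moment"],s["wrist_force"],s["joints"],s["tcp_pos"],np.degrees(np.arctan2(s["ee_rot"][1,1],s["ee_rot"][0,1])))
E
```

```text
[0.40876434 0.9007326  0.12726173] [-1.79374551  1.73565131  4.09107778] [ 2.62891804e+01  2.20848528e+01 -1.80072166e+01 -2.54678849e-03
 -4.98982673e+01  1.25825438e+01] [0.55054304 0.09374278 0.10593808] -141.12991611265463
```

Call:
play_rows(
  commands="0 0 0 0 0 0.7;0 0 0 0 0 0.7;0 0 0 0 0 0.7;0 0 0 0 0 0.7;0 0 0 0 0 0.7;0 0 0 0 0 0.5;0 0 0 0 0 0",
)

```text
time_s: 5.75
tcp_pos: [0.5507, 0.0939, 0.1059]
ee_rot: [[0.957, -0.29, 0.001], [-0.29, -0.957, 0.0], [0.0, -0.001, -1.0]]
wrist_force: [-2.9, 3.0, 4.7]
gripper_width: 0.134
gripper_force: 30.0
```

```bash
python3 - <<'E'
from h import *
s=r.sense();print(s["moment"],s["wrist_force"],s["joints"],s["tcp_pos"],np.degrees(np.arctan2(s["ee_rot"][1,1],s["ee_rot"][0,1])))
E
```

```text
[0.65211368 0.9604832  0.0778589 ] [-2.90248766  2.98793281  4.70433131] [ 2.62953182e+01  2.20903347e+01 -1.79948708e+01 -1.14059944e-02
 -4.98726367e+01  4.68611763e+01] [0.55073257 0.09394079 0.10593759] -106.85084571416243
```

The turn is at about 1.54 rad. I'll nudge it to the stop, release and rise.

Call:
play_rows(
  commands="0 0 0 0 0 0.2;0 0 0 0 0 0.15;0 0 0 0 0 0",
)

```text
time_s: 6.05
tcp_pos: [0.5507, 0.094, 0.1059]
ee_rot: [[0.971, -0.24, 0.001], [-0.24, -0.971, 0.001], [0.0, -0.001, -1.0]]
wrist_force: [-2.6, 3.9, 6.2]
gripper_width: 0.133
gripper_force: 30.1
```

Call:
play_rows(
  commands="0 0 0 0 0 0;0 0 0 0 0 0;0 0 0 0 0 0;0 0 0.8 0 0 0;0 0 0.8 0 0 0;0 0 0.8 0 0 0;-0.06 -0.22 0 0 0 -0.88;-0.06 -0.22 0 0 0 -0.88;-0.06 -0.22 0 0 0 -0.88;-0.06 -0.22 0 0 0 -0.88;-0.06 -0.22 0 0 0 -0.88;-0.06 -0.22 0 0 0 -0.88;-0.06 -0.22 0 0 0 -0.88;-0.06 -0.22 0 0 0 -0.88;-0.06 -0.22 0 0 0 -0.88;-0.06 -0.22 0 0 0 -0.88;-0.06 -0.22 0 0 0 -0.88;-0.06 -0.22 0 0 0 -0.88;0 0 0 0 0 0",
  grip=45,
)

```text
time_s: 7.95
tcp_pos: [0.5286, 0.0135, 0.1772]
ee_rot: [[-0.252, -0.968, -0.001], [-0.968, 0.252, -0.0], [0.001, 0.001, -1.0]]
wrist_force: [1.3, 0.0, 0.8]
gripper_width: 0.515
gripper_force: 0.0
```

```bash
python3 - <<'E'
from h import *
s=r.sense();print(s["moment"],s["wrist_force"],s["joints"],s["tcp_pos"],np.degrees(np.arctan2(s["ee_rot"][1,1],s["ee_rot"][0,1])))
p,_=cams.capture("scene"); cv2.imwrite("pics/d.png",cv2.resize(p[180:300,240:400],(800,600)))
E
```

```text
[0.00357909 0.09893054 0.02394991] [1.33635337 0.02199544 0.75615927] [ 1.90602464e+01  1.49844481e+01 -1.68786063e+01  8.71102306e-03
 -5.81881309e+01 -3.36441869e+01] [0.52860179 0.01352316 0.17718559] 165.42064307543174
```

View pics/d.png

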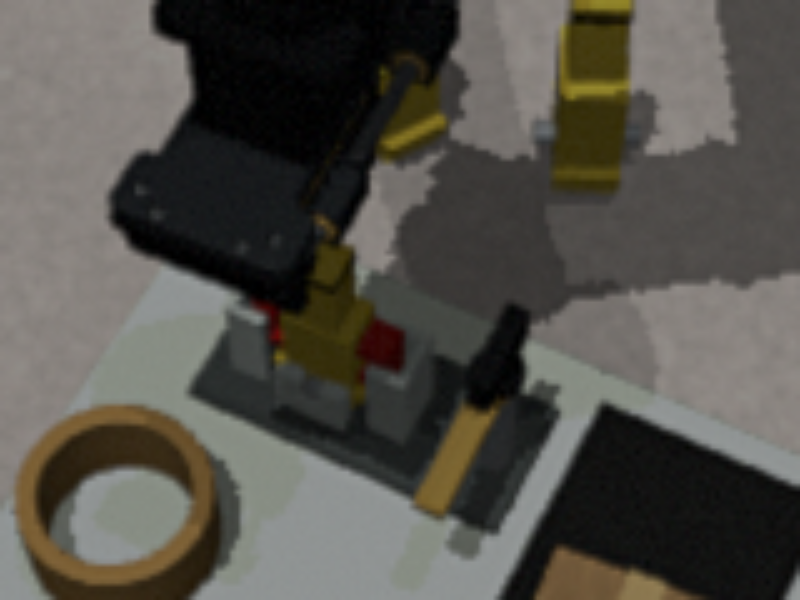

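The tab is swung a full quarter turn, lying at (460,460) and away from the block, which is still seated. I'll grip the stem now.

Call:
play_rows(
  commands="0 -0.05 -0.6 0 0 0;0 0 -0.6 0 0 0;0 0 -0.6 0 0 0;0 0 -0.4 0 0 0;0 0 -0.25 0 0 0;0 0 0 0 0 0",
)

```text
time_s: 8.6
tcp_pos: [0.5286, 0.0128, 0.1031]
ee_rot: [[-0.25, -0.968, -0.002], [-0.968, 0.25, -0.001], [0.001, 0.002, -1.0]]
wrist_force: [-0.3, -0.2, 0.4]
gripper_width: 0.516
gripper_force: 0.0
```

Call:
play_rows(
  commands="0 0 0 0 0 0;0 0 0 0 0 0;0 0 0 0 0 0;0 0 0 0 0 0;0 0 0 0 0 0;0 0 0 0 0 0",
  grip=12,
)

```text
time_s: 9.2
tcp_pos: [0.5287, 0.0129, 0.1044]
ee_rot: [[-0.251, -0.968, -0.0], [-0.968, 0.251, 0.0], [-0.0, 0.0, -1.0]]
wrist_force: [-1.9, 1.2, 3.8]
gripper_width: 0.25
gripper_force: 29.5
```

The stem is gripped at 21.8 mm (expected 22). I'll rock to +y about the pin, turning the tool with the block.

Call:
play_rows(
  commands="0.016 0.058 0 -0.193 0.052 0;0.016 0.058 0 -0.193 0.052 0;0.016 0.058 -0.005 -0.193 0.052 0;0.016 0.058 -0.005 -0.193 0.052 0;0.016 0.058 -0.01 -0.193 0.052 0;0.016 0.058 -0.01 -0.193 0.052 0;0 0 0 0 0 0;0 0 0 0 0 0",
)

```text
time_s: 10.0
tcp_pos: [0.5304, 0.0219, 0.1032]
ee_rot: [[-0.247, -0.968, -0.05], [-0.952, 0.252, -0.175], [0.182, 0.005, -0.983]]
wrist_force: [-3.2, -3.5, 4.1]
gripper_width: 0.25
gripper_force: 29.8
```

```bash
python3 - <<'E'
from h import *
s=r.sense();print(s["moment"],s["wrist_force"],s["tcp_pos"],s["ee_rot"][:,2])
p,_=cams.capture("scene"); cv2.imwrite("pics/e.png",cv2.resize(p[200:275,270:370],(800,600)))
E
```

```text
[-0.80242911  1.10749497 -0.28412224] [-3.18354976 -3.4558715   4.10404422] [0.5303987  0.02185773 0.10320724] [-0.05030415 -0.17548436 -0.98319618]
```

View pics/e.png

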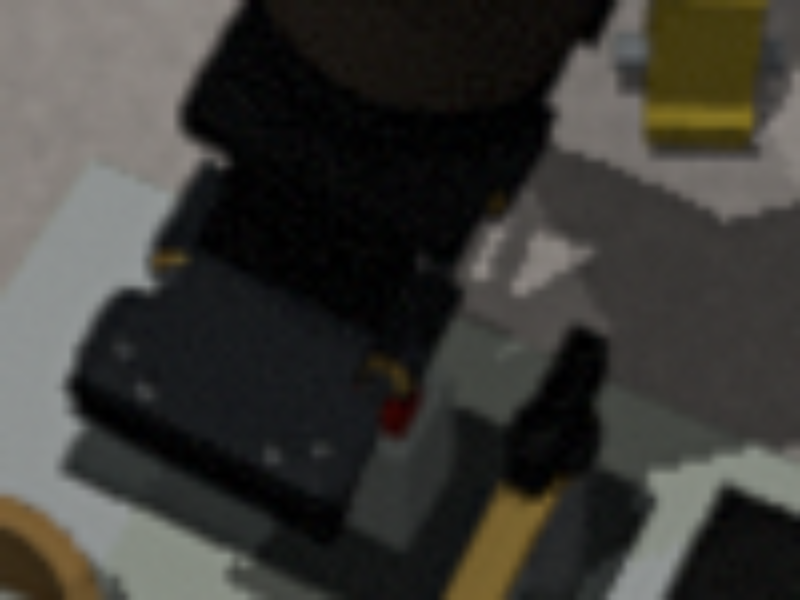

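Tool tilt is 0.183 rad, and the grasp point has moved 12.6 mm, which gives a block lean of at least 0.16 rad. The picture shows the catch at (398,412) moved outwards into its housing. I'll push a little further, then rock the other way.

Call:
play_rows(
  commands="0.013 0.05 0 0 0 0;0.013 0.05 0 0 0 0;0 0 0 0 0 0;0 0 0 0 0 0",
)

```text
time_s: 10.45
tcp_pos: [0.5306, 0.0231, 0.1033]
ee_rot: [[-0.247, -0.968, -0.052], [-0.951, 0.252, -0.178], [0.186, 0.006, -0.983]]
wrist_force: [-1.6, -8.6, 3.2]
gripper_width: 0.253
gripper_force: 29.8
```

The force rises to 8.6 N with little further motion, so the block is at the stop. Now the other side.

Call:
play_rows(
  commands="-0.019 -0.071 0.01 0.193 -0.052 0;-0.019 -0.071 0.01 0.193 -0.052 0;-0.019 -0.071 0.005 0.193 -0.052 0;-0.019 -0.071 0.005 0.193 -0.052 0;-0.019 -0.071 0 0.193 -0.052 0;-0.019 -0.071 0 0.193 -0.052 0;-0.019 -0.071 0 0.193 -0.052 0;-0.019 -0.071 0 0.193 -0.052 0;-0.019 -0.071 -0.005 0.193 -0.052 0;-0.019 -0.071 -0.005 0.193 -0.052 0;-0.019 -0.071 -0.01 0.193 -0.052 0;-0.019 -0.071 -0.01 0.193 -0.052 0;0 0 0 0 0 0;0 0 0 0 0 0;0 0 0 0 0 0",
)

```text
time_s: 11.95
tcp_pos: [0.5252, 0.0032, 0.1041]
ee_rot: [[-0.247, -0.968, 0.046], [-0.952, 0.251, 0.177], [-0.183, 0.0, -0.983]]
wrist_force: [-4.7, 9.3, 9.0]
gripper_width: 0.25
gripper_force: 30.1
```

Call:
play_rows(
  commands="-0.013 -0.05 0 0 0 0;-0.013 -0.05 0 0.1 -0.027 0;0 0 0 0 0 0;0 0 0 0 0 0;0 0 0 0 0 0",
)

```text
time_s: 12.45
tcp_pos: [0.5248, 0.0016, 0.1042]
ee_rot: [[-0.246, -0.968, 0.051], [-0.948, 0.252, 0.193], [-0.2, -0.0, -0.98]]
wrist_force: [-4.5, 14.3, 8.1]
gripper_width: 0.249
gripper_force: 30.1
```

```bash
python3 - <<'E'
from h import *
s=r.sense();print(s["moment"],s["wrist_force"],s["tcp_pos"],s["ee_rot"][:,2])
p,_=cams.capture("top"); q,_=cams.capture("scene")
cv2.imwrite("pics/f.png",np.hstack([cv2.resize(q[200:275,270:340],(400,428)),cv2.resize(p[205:280,285:355],(400,428))]))
E
```

```text
[4.5071416  1.78719404 0.3171277 ] [-4.50531967 14.27000045  8.07009489] [0.524813   0.0015888  0.10419155] [ 0.05058692  0.19348181 -0.97979883]
```

View pics/f.png

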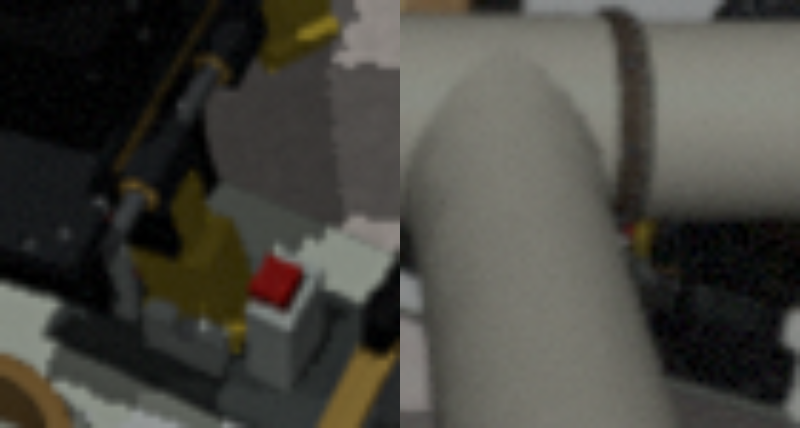

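The left half of the picture shows the block leaning well to -y, with the +y catch at (275,280) pushed out and staying out. I'll bring it upright, then start lifting slowly.

Call:
play_rows(
  commands="0.022 0.085 0.01 -0.209 0.056 0;0.022 0.085 0.01 -0.209 0.056 0;0.022 0.085 0.01 -0.209 0.056 0;0.022 0.085 0 -0.209 0.056 0;0.022 0.085 0 -0.209 0.056 0;0.022 0.085 0 -0.209 0.056 0;0 0 0 0 0 0;0 0 0 0 0 0",
)

```text
time_s: 13.35
tcp_pos: [0.5277, 0.0134, 0.104]
ee_rot: [[-0.25, -0.968, -0.002], [-0.968, 0.25, 0.001], [0.0, 0.002, -1.0]]
wrist_force: [-5.4, 1.5, 4.6]
gripper_width: 0.247
gripper_force: 30.0
```

Call:
play_rows(
  commands="0 0 0.1 0 0 0;0 0 0.1 0 0 0;0 0 0.1 0 0 0;0 0 0 0 0 0;0 0 0 0 0 0",
)

```text
time_s: 13.85
tcp_pos: [0.5279, 0.0128, 0.1126]
ee_rot: [[-0.251, -0.968, -0.002], [-0.968, 0.251, 0.0], [0.0, 0.002, -1.0]]
wrist_force: [-4.5, 1.7, -3.2]
gripper_width: 0.253
gripper_force: 30.0
```

It comes free with only about its own weight on the wrist. I'll lift it the rest of the way.

Call:
play_rows(
  commands="0 0 0.2 0 0 0;0 0 0.3 0 0 0;0 0 0.3 0 0 0;0 0 0.3 0 0 0;0 0 0.3 0 0 0;0 0 0.3 0 0 0;0 0 0.3 0 0 0;0 0 0.2 0 0 0;0 0 0.15 0 0 0;0 0 0 0 0 0;0 0 0 0 0 0;0 0 0 0 0 0;0 0 0 0 0 0;0 0 0 0 0 0",
)

```text
time_s: 15.25
tcp_pos: [0.5289, 0.013, 0.1832]
ee_rot: [[-0.251, -0.968, -0.0], [-0.968, 0.251, 0.0], [-0.0, 0.0, -1.0]]
wrist_force: [-0.9, -0.4, -1.5]
gripper_width: 0.25
gripper_force: 29.9
```

```bash
python3 - <<'E'
from h import *
q,_=cams.capture("scene"); cv2.imwrite("pics/g.png",cv2.resize(q[190:280,260:380],(800,600)))
E
```

```text
(no output)
```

View pics/g.png

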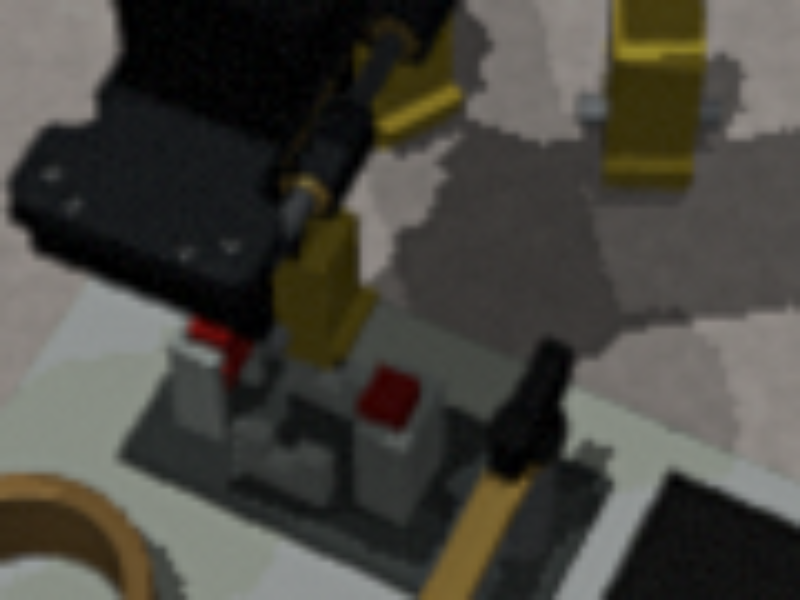

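The block at (320,300) hangs upright above the empty seat. Both red catches, at (215,340) and (388,398), are out. The tab is clear and the bystanders haven't moved.

```bash
python3 -c "
from station import r
print(r.finish_job())"
```

```text
the job is handed in; nothing more can be done
None
```

I handed the job in at about 15 s of the 48 s allowed, but no verdict came back: the nut is turned to its stop, both catches are pushed out, and the block is held upright about 2 cm above the catches, straight over its seat.

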